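# Start the hard-drive tester

### The job

A hard drive lies ready in the low bench tester; start its test with your closed fingertips. First push the square key all the way down (it stays down) to lock the drive, then switch on the rocker by pressing its raised near half fully down, and then press the large round button to the bottom and let it spring back. Keep to that order, do not press the small round button, and leave the drive and the loose things round the tester lying where they are; nothing is to be picked up.

Things in the scene. Friction and masses are not known exactly. Their poses are not given: they have to be found in the camera images.
- tester: low fixed instrument, white top, 200 (x) x 300 (y) x 50 mm high; origin: centre of its underside on the bench; x points from its front (near the robot) to its back, y left. Four controls, each on a plate 72 x 58 x 4 mm, stand in a row on its top at x = -58, y = +-108, +-36 mm; their order varies. Behind them lies the drive cradle (x -10 to 100; lips 10 high, connector block 16 high at its left)
- lock_key_top (a point): centre of the top face of the square lock key, moving with it: grey block 30 x 30 mm with a darker square on top, 32 mm above the tester's top when fully up. It goes straight down 12 mm into a black collar 38 mm square that ends 8 mm above the tester's top.
- lock_key (a joint): travel of the square lock key, m: 0 fully up, 0.012 fully down. It starts 0 to 0.003 down. It needs about 2.5 N, has no spring and stays where it is left; counts as down above 0.009.
- rocker_press (a point): point to press, on the upper face of the rocker's raised near half, 22 mm from the pivot, moving with it: 25 mm above the tester's top when off, 17.5 mm when on. The grey paddle is 64 (tester's x) x 34 x 8 mm, with 3 thin dark ribs on the near half; its pivot lies along the tester's y, 16.5 mm above its top. Under the near half only the thin plate.
- rocker (a joint): angle of the rocker, rad: 0 = off (near end up, paddle tilted 0.18), 0.36 = on (near end fully down). It starts at 0 to 0.03. It needs about 0.035 N m (2 to 4 N on the near half), has no spring and stays where it is left; counts as on above 0.28.
- start_button_top (a point): centre of the top of the large round button: grey, 40 mm diameter, top 28 mm above the tester's top when up, in a black collar of 50 mm diameter that ends 10 mm above the tester's top. The point moves with the button.
- start_button (a joint): travel of the large round button, m: 0 up, 0.006 fully down (3.6 N; first moves at 1.2 N); a spring returns it. Counts as pressed above 0.0045.
- small_button_top (a point): centre of the top of the small round button, not to be pressed: grey, 18 mm diameter, top 28 mm above the tester's top, in a black collar of 28 mm diameter.
- small_button (a joint): travel of the small round button, m: 0 up, 0.006 fully down; spring return. It must stay under 0.002.
- drive: loose metal hard drive, 150 x 102 x 26 mm, lying flat in the tester's cradle, its 150 mm side along the tester's y; origin at the centre of its underside, 50 mm above the bench; its top is 76 mm above the bench.
- tape_roll: loose black roll of tape lying flat on the bench left of the tester, 62 x 60 x 19 mm; origin at the centre of its underside.
- screw_tub: loose red tub of screws on the bench right of the tester, 71 (x) x 105 (y) x 41 mm; origin at the centre of its underside.
- dust_brush: loose flat brush with a wooden handle lying on the bench in front of the tester, along the tester's front, 53 x 188 (y) x 14 mm; origin at the middle of its underside.
Mind the look-alikes: they are no part of the job. Leave any green look-alike of the screw_tub alone.

How it is judged:
By the outcome, as a careful person would: the job done as asked, in the order asked, and still so for the second after the job is handed in, with the robot touching nothing.
It also fails if it takes over 45 s, if anything falls off the work surface, if the arm or the gripper's body presses on something with over 40 N, if the wrist force passes 120 N, or if a joint passes its speed limit or range.

### The arm

A 6-joint arm with a two-finger parallel gripper is mounted at the origin on a cart in front of the work surface, level with it; the furniture and walls round the work are solid. World frame = base frame: x ahead of the robot, y to its left, z up, the work surface at z = 0. Lengths are in m, angles in degrees, forces in N, time in s.
With the tool pointing down it reaches from about 0.4 to 0.825 m from the base axis. Payload 7 kg.
Tool frame: the origin (TCP) lies midway between the tips of the shut fingers; the grasp point (between the pads) lies 19 mm behind it; z points along the fingers, y is the line along which they close (so a half turn about z gives the same grasp; the last joint's range is limited). The gripper opens to 88 mm and grips with 3 to 60 N. Pads are 19 mm wide; open, the fingers measure 130 mm over their backs; the gripper's body (78 mm by 193 mm) begins 47 mm behind the grasp point.
Start: joints at [80.907, 20.546, 0.682, 0, -70.136, -16.507], TCP at [0.292, 0.609, 0.227] pointing down, gripper open.
Joint ranges: [-176.03, 176.03], [-82.01, 121.73], [-58.28, 71.71], [-173.87, 95.51], [-174.79, -0.11], [-173.66, 173.66]. Speed limits (degrees/s): [136.94, 136.94, 172.46, 180, 180, 180].

### API

Orientations are given as a 3x3 rotation matrix whose columns are the frame's x, y, z axes.
In Python, from rig import robot gives the robot as it stands. Calls block until the motion is done:
- robot.goto(position, orientation): joint-space move of the TCP to a pose.
- robot.servo_line(position, ori=None, speed=0.15): straight line of the TCP; ori=None keeps the orientation; speed is the mean speed in m/s.
- robot.movej(angles): joint-space move.
- robot.move_gripper(opening): opening from 0.0 (shut) to 1.0 (fully open); the grip force is fixed at half the most; returns when the fingers have stopped.
- robot.dwell(seconds).
- robot.ik(position, orientation): joint angles nearest the present ones, or None.
- robot.grab_frame(name): name is "scene" or "top" or "wrist"; returns (picture, depth): 384x512x3 uint8, red, green, blue; 384x512 float32, m along the optical axis (not along the pixel's ray), 0 where there is no reading.
- robot.camera_info(name): a dict with "vfov" (degrees; the focal length in pixels is half the picture's height over the tangent of half this angle, whatever the lens; pixels are square), "cx", "cy" (the principal point, pixels), "view" (4x4, takes a point from world to camera coordinates); the wrist camera has in their place "T_tool_cam" (4x4, takes a point from camera to tool coordinates, whose origin is the TCP and whose axes are the flange's). Camera axes: x right, y down, z forward; pixel columns grow to the right and rows downward; lengths in m; the calibration is good to about 2 mm. A picture is of the moment at which its call begins: read the wrist's pose just before it. camera_info takes no time and is no camera call.
A pose or a line that the arm cannot do raises robot.Unreachable and nothing moves.
- robot.job_done(): hands the job in; it is judged then, once.
Readings, each from a call of its own:
- robot.read_t(): time.
- robot.read_qpos(): joint angles.
- robot.read_qvel(): joint speeds.
- robot.read_effort(): joint torques, N m.
- robot.read_position(): TCP position.
- robot.read_tcp_rot(): TCP orientation.
- robot.read_force(): force on the tool from outside, world axes, zero at the start.
- robot.read_ft_torque(): the same for the moment, N m.
- robot.read_grip_width(): opening from 0.0 (shut) to 1.0 (fully open).
- robot.read_finger_force(): force on a finger pad.
Only numpy, scipy, OpenCV 4.12 (cv2) and the standard library are available. Lean on these libraries where they do the work, as an engineer would, in place of code of your own. Each camera call takes 0.05 s, during which the arm holds its last target. There are 200 camera calls.

## Working session

There is one attempt and no reset: what is moved stays moved. The work goes in short steps, each a Python script; the robot and the scene stay as the last script left them, time stands still between calls to the robot, and variables do not carry over. Pictures are saved under pics/ and viewed, at most 10 in all, crops included, and the job is handed in when it is done.

```bash
mkdir -p pics; python3 - <<'E'
from rig import robot
import cv2,numpy as np
for n in("top","scene"):
    p,d=robot.grab_frame(n); cv2.imwrite(f"pics/{n}0.png",p[:,:,::-1]); np.save(f"{n}_d.npy",d); np.save(f"{n}_p.npy",p)
    print(n,robot.camera_info(n))
print(robot.read_t(),robot.read_tcp_rot())
E
```

```text
top {'vfov': 57.128738716880996, 'cx': 253.32297531395872, 'cy': 186.43863310148413, 'view': array([[-0.00113622, -0.99924234, -0.03890311,  0.22358963],
       [-0.99802905,  0.00357403, -0.06265167,  0.52781529],
       [ 0.06274325,  0.03875524, -0.99727695,  0.90312529],
       [ 0.        ,  0.        ,  0.        ,  1.        ]])}
scene {'vfov': 43.66359619975702, 'cx': 248.00144343072597, 'cy': 194.20182603099158, 'view': array([[ 0.82214033, -0.56907481, -0.01546423, -0.30921259],
       [-0.43062484, -0.60389565, -0.6707252 ,  0.37575094],
       [ 0.37235403,  0.55808952, -0.74154472,  0.85348223],
       [ 0.        ,  0.        ,  0.        ,  1.        ]])}
0.1 [[ 9.01783741e-01 -4.32187242e-01 -5.20947220e-04]
 [-4.32187534e-01 -9.01782652e-01 -1.40875513e-03]
 [ 1.39064831e-04  1.49553937e-03 -9.99998872e-01]]
```

View pics/top0.png

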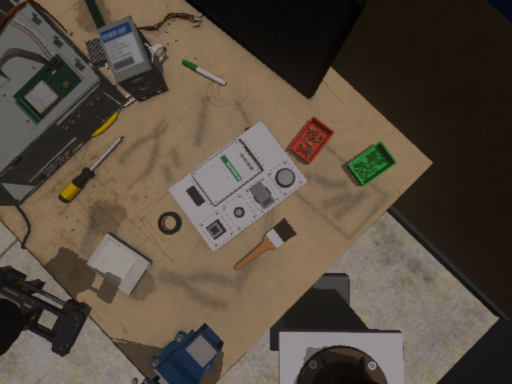

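View pics/scene0.png

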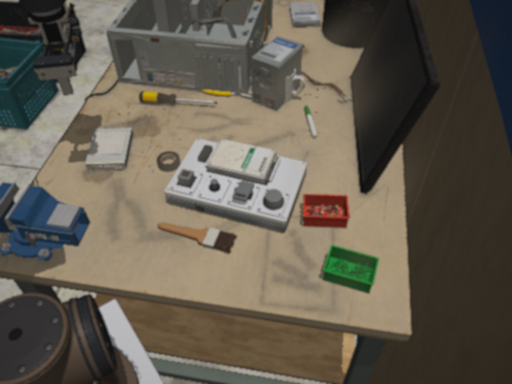

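In the top view the controls run along the tester's front edge: square key (215,228), small round button (239,212), rocker (263,192) and large round button (286,177). The red tub is at (311,140). The green one at (371,163) is the look-alike, to be left alone. Next I measure the positions and check the controls in an enlarged crop.

```bash
cat > h.py <<'E'
import numpy as np
def cloud(info,d,V=None):
    f=d.shape[0]/2/np.tan(np.radians(info["vfov"])/2)
    v,u=np.mgrid[:d.shape[0],:d.shape[1]]
    P=np.stack([(u-info["cx"])/f*d,(v-info["cy"])/f*d,d,np.ones_like(d)],-1)
    return (P@(np.linalg.inv(info["view"]) if V is None else V).T)[...,:3]
E
python3 - <<'E'
from rig import robot
import cv2,numpy as np
from h import cloud
p=np.load("top_p.npy");d=np.load("top_d.npy");W=cloud(robot.camera_info("top"),d)
cv2.imwrite("pics/crop.png",cv2.resize(p[110:260,155:345,::-1],None,fx=4,fy=4,interpolation=cv2.INTER_CUBIC))
box=np.zeros(d.shape,bool);box[110:260,155:310]=1
m=box&(W[...,2]>.035)&(W[...,2]<.12)&(d>0)
n,l,s,c=cv2.connectedComponentsWithStats(m.astype(np.uint8));k=1+s[1:,4].argmax();m=l==k
print(s[k])
r=cv2.minAreaRect((W[m][:,:2]*1000).astype(np.float32));print(r)
c=np.array(r[0])/1000
for nm,(u,v) in dict(key=(215,228),small=(239,212),rock=(263,192),large=(286,177)).items(): print(nm,np.median(W[v-1:v+2,u-1:u+2].reshape(-1,3),0))
tm=m&(abs(W[...,2]-.05)<.006);print("top z",np.median(W[tm][:,2]),"bench",np.median(W[200:230,250:262,2]))
E
```

```text
[ 168  121  140  131 9151]
((530.1629028320312, 263.3687744140625), (200.29849243164062, 300.8779296875), 36.71881866455078)
key [0.42317559 0.31389035 0.07970964]
small [0.46212203 0.25536079 0.07685682]
rock [0.51136154 0.19647679 0.07062079]
large [0.54757919 0.13985915 0.07790713]
top z 0.05062793116078512 bench 0.04996465954445567
```

View pics/crop.png

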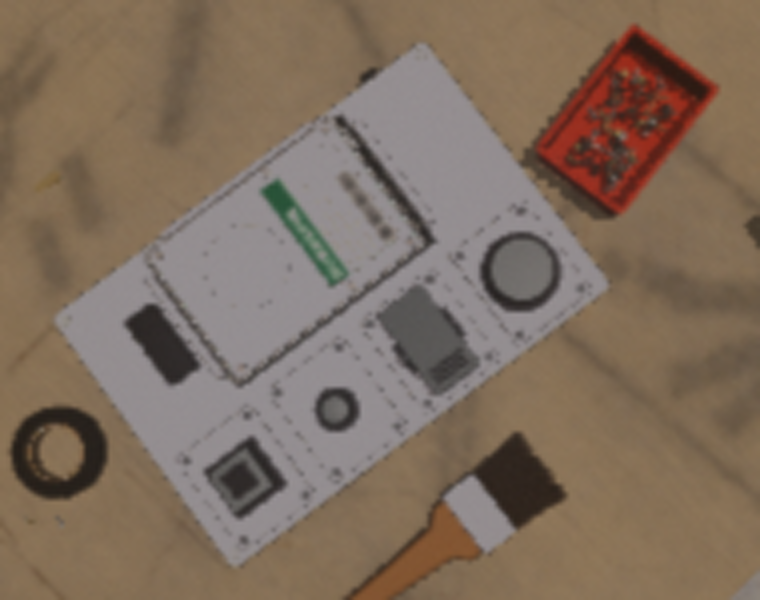

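Crop: key at (243,478) px, the small button to avoid at (337,408), the rocker with its ribbed near half at (450,370), and the large button at (520,270). This matches the description. The tester's centre is at (0.530, 0.263) with yaw 36.7°. I'll press the key first.

```bash
cat >> h.py <<'E'
from rig import robot
th=np.radians(36.72);a=np.array([np.cos(th),np.sin(th),0]);b=np.array([-a[1],a[0],0]);C=np.array([.5302,.2634,0])
def pt(x,y,z): return C+a*x+b*y+[0,0,z]
def ori():
    R0=robot.read_tcp_rot();x=a*np.sign(R0[:,0]@a)
    return np.column_stack([x,np.cross([0,0,-1],x),[0,0,-1]])
def press(x,y,zs,zmin,fmax=12):
    robot.servo_line(pt(x,y,zs),speed=.06)
    f0=robot.read_force()[2];z=zs;log=[]
    while z>zmin:
        z-=.001;robot.servo_line(pt(x,y,z),speed=.03)
        f=robot.read_force()[2]-f0;log.append((round(float(robot.read_position()[2])*1000,1),round(float(f),1)))
        if abs(f)>fmax:break
    print(log);return z
E
python3 - <<'E'
from h import *
import cv2
robot.move_gripper(0.)
R=ori();robot.goto(pt(-58,108,130)*0+pt(-.058,.108,.14),R)
print(robot.read_qpos(),robot.read_t())
press(-.058,.108,.084,.067)
robot.servo_line(pt(-.058,.108,.13),speed=.15)
print(robot.read_t())
p,d=robot.grab_frame("top");W=cloud(robot.camera_info("top"),d)
cv2.imwrite("pics/k.png",cv2.resize(p[110:260,155:345,::-1],None,fx=4,fy=4))
E
```

```text
[ 5.84292069e+01  1.07868658e+01 -2.50377937e+01  1.42581265e-02
 -5.41192534e+01  6.82465261e+01] 2.85
[(83.2, 1.1), (82.0, 0.8), (80.9, 0.8), (79.9, 1.0), (79.0, 1.3), (78.0, 0.3), (76.9, 1.7), (75.9, 0.4), (74.9, 0.6), (73.9, 0.7), (72.9, 1.0), (71.9, 0.5), (70.9, 1.1), (70.3, 5.0), (70.2, 15.2)]
8.2417
```

The key bottomed at z = 70.2 mm with force rising to 15 N, as expected for fully down. Next is the rocker.

```bash
python3 - <<'E'
from h import *
import cv2
robot.servo_line(pt(-.080,-.036,.13),speed=.2)
press(-.080,-.036,.080,.064)
robot.servo_line(pt(-.080,-.036,.13),speed=.2)
robot.servo_line(pt(-.09,.036,.2),speed=.2)
T=np.eye(4);T[:3,:3]=robot.read_tcp_rot();T[:3,3]=robot.read_position()
p,d=robot.grab_frame("wrist");i=robot.camera_info("wrist");W=cloud(i,d,T@i["T_tool_cam"])
cv2.imwrite("pics/w1.png",p[:,:,::-1]);np.save("w1.npy",W)
print(robot.read_t())
L=(W-C)@np.column_stack([a,b,[0,0,1]])
for n,x,y in(("key",-.058,.108),("small",-.058,.036),("near",-.080,-.036),("far",-.036,-.036),("big",-.058,-.108)):
    m=(abs(L[...,0]-x)<.003)&(abs(L[...,1]-y)<.003)&(d>0);print(n,m.sum(),np.median(L[m][:,2]) if m.any() else None)
E
```

```text
[(79.2, -0.3), (78.0, -0.2), (76.9, -0.4), (75.9, 0.6), (74.9, 0.2), (73.9, 0.8), (72.9, 0.1), (71.9, -0.4), (71.0, 2.1), (69.9, 2.4), (69.1, 5.4), (68.7, 12.4)]
14.3167
key 242 0.27975308623890127
small 398 0.2806744173118711
near 32 0.06787092238627895
far 39 0.07593576711072514
big 42 0.07815751986227101
```

View pics/w1.png

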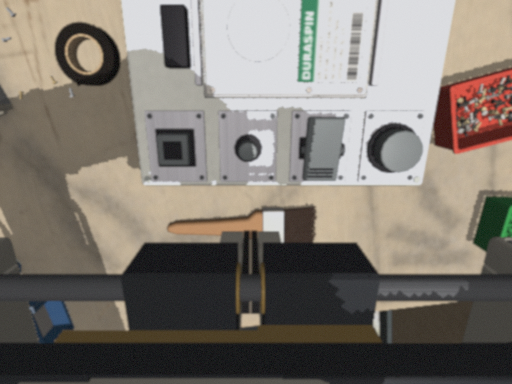

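The wrist view shows the key (173,150) low in its collar, the small button (247,149) untouched, the rocker (322,150) and the large button (396,150). The rocker's slope is -0.18, so it is fully on. I'll check the key's height and, if it is down, press the large button.

```bash
python3 - <<'E'
from h import *
import cv2
W=np.load("w1.npy");L=(W-C)@np.column_stack([a,b,[0,0,1]])
for u,v in((173,150),(247,147),(402,147)):print(np.median(L[v-2:v+3,u-2:u+3].reshape(-1,3),0))
k=np.median(L[148:153,171:176,2]);assert k<.0735,k
robot.servo_line(pt(-.058,-.108,.13),speed=.2)
press(-.058,-.108,.081,.069,14)
robot.dwell(.2)
robot.servo_line(pt(-.058,-.108,.13),speed=.15)
robot.servo_line(pt(-.09,.036,.22),speed=.2)
p,d=robot.grab_frame("wrist");cv2.imwrite("pics/w2.png",p[:,:,::-1])
p,d=robot.grab_frame("top");np.save("t2.npy",p)
T=np.eye(4);T[:3,:3]=robot.read_tcp_rot();T[:3,3]=robot.read_position()
print(robot.read_t())
E
```

```text
[-0.05864439  0.10906779  0.0704915 ]
[-0.0545181   0.0381784   0.07819739]
[-0.05449745 -0.10557117  0.077899  ]
[(80.3, -0.6), (79.0, -0.8), (78.1, 0.6), (77.1, 1.0), (76.1, 1.8), (75.1, 3.5), (74.0, 2.6), (73.0, 2.7), (72.3, 4.6), (72.1, 13.0), (71.9, 20.2)]
20.8667
```

View pics/w2.png

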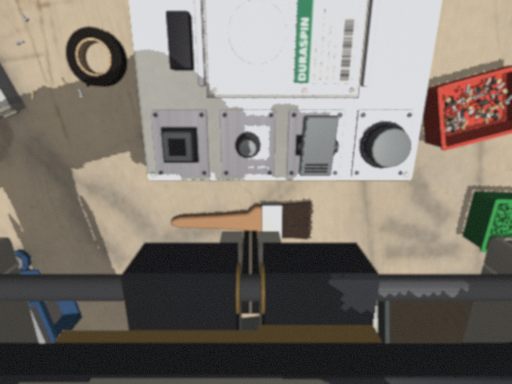

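The key at (179,146) is down at 70.5 mm and the rocker at (318,145) is on. The large button at (386,145) was bottomed at 72 mm and has come back up, and the loose things lie undisturbed. I'm handing in the job.

```bash
python3 -c "
from rig import robot
print(robot.job_done())"
```

```text
the job is handed in; nothing more can be done
None
```

I pressed the lock key down, switched the rocker on, and pressed the large button to the bottom and released it, in that order; the small button and loose items looked undisturbed, and I handed the job in at about 21 s.

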